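Stamp the short jar in the lever press

ROBOT

A 7-joint arm with a two-finger parallel gripper is mounted at the origin on a cart in front of the work surface, level with it; the furniture and walls round the work are solid. World frame = base frame: x ahead of the robot, y to its left, z up, the work surface at z = 0. Lengths are in m, angles in rad, forces in N, time in s.
With the tool pointing down it reaches from about 0.35 to 0.9 m from the base axis. Payload 8.1 kg.
Tool frame: the origin (TCP) lies midway between the tips of the shut fingers; the grasp point (between the pads) lies 19 mm behind it; z points along the fingers, y is the line along which they close (so a half turn about z gives the same grasp; the last joint's range is limited). The gripper opens to 92 mm and grips with 3 to 60 N. Pads are 19 mm wide; open, the fingers measure 130 mm over their backs; the gripper's body (75 mm by 190 mm) begins 47 mm behind the grasp point.
Start: joints at [-1.392, 0.434, 0.025, 1.573, -0.012, 1.134, -0.075], TCP at [0.174, 0.6, 0.227] pointing down, gripper open.
Joint ranges: [-2.62, 2.62], [-0.44, 2.09], [-1.27, 1.32], [0.08, 2.57], [-1.32, 4.46], [0.12, 2], [-2.74, 2.74]. Speed limits (rad/s): [2.22, 2.22, 3.01, 3.01, 3.14, 3.14, 3.14].

INTERFACE

Orientations are given as a unit quaternion [x, y, z, w].
In Python, from station import r gives the robot as it stands.
- The arm moves only by the tool send_rows, never from a script. Its argument "plan" is a list that holds one entry, the list of rows, each a list of 5 numbers: the shift along the tool's x, y, z in cm, then the turn about the tool's z in degrees, then the opening, from 0 (shut) to 1 (fully open). A call has 1 to 12 rows; each row is the pose to reach, as a shift and turn from the pose commanded when the call began, along the tool's axes at that moment; what a row does not reach only later rows make up. A row lasts 1/8 s, in which the tool goes at most 62.5 mm and 10.7 degrees, less where a joint would pass 70% of its speed; a pose out of reach is approached as far as the arm can. A call with a gripper value outside its range is refused whole. The fingers move at their own pace and stop on an object; the grip force is fixed at half the most. Time passes only in rows, so rows that repeat a pose let the fingers close. It gives the time, the measured TCP pose, the force, the opening and the grip force at its end, in the units of the state.
- r.state(): the state, without advancing time (a new reading comes with each control period).
- r.read_camera(name): name is "side" or "top"; returns a dict with "frame" (480x640x3 uint8, red, green, blue), "z_map" (480x640 float32, m along the optical axis (not along the pixel's ray), 0 where there is no reading), "fx", "fy", "cx", "cy" (pixels), "k1" (the pictures are not rectified: a ray, as slopes to the right and down, at radius r is drawn at 1 + k1 r^2 times it, then the intrinsics apply), "position" and "orientation" of the camera in the world. Camera axes: x right, y down, z forward; pixel columns grow to the right and rows downward; lengths in m; the calibration is good to about 2 mm. A picture is of the moment at which its call begins.
- r.job_done(): hands the job in; it is judged then, once.
The state is a dict: "clock": time; "q": joint angles; "joint_vel": joint speeds; "tau": joint torques, N m; "eef_pos": TCP position; "orientation": TCP orientation; "ft_force": force on the tool from outside, world axes, zero at the start; "wrist_torque": the same for the moment, N m; "finger_gap": finger opening in m; "grasp_force": force on a finger pad.
Only numpy, scipy, OpenCV 4.12 (cv2) and the standard library are available. Lean on these libraries where they do the work, as an engineer would, in place of code of your own. Each camera call takes 0.05 s, during which the arm holds its last target. There are 200 camera calls.

TASK

Stand the short black-lidded jar upright on the round rubber seat of the stamping press and let go of it. Then swing the press's lever all the way to its stop, so that the stamp presses the jar against the fence, hold it there for a moment, and let the lever return fully to rest. The jar stays upright on the press, and the two taller jars are left where they stand.

Things in the scene. Friction and masses are not known exactly. Their poses are not given: they have to be found in the camera images.
- jar_mid (a point): The short jar (clear glass, yellow contents, black screw lid): 51 mm across, 66 mm high, 0.17 kg, loose, standing upright on the table. This point is on its axis, half-way up (33 mm above its underside); its z axis points up along the jar. Two taller jars (100 mm) stand near it.
- seat (a point): Middle of the press's round black rubber seat (68 mm across), on its grey base plate, 10 mm above the table; the press is fixed. x runs along the fence (away from the robot at zero turn), y towards the fence, z up. Fence: low aluminium bar along x, 100 mm long, face at y = +36 mm, top 20 mm above the plate; the stamp pushes the jar up to it. Fingers closing along x are clear of the press.
- hinge (a point): Point on the upright hinge axis of the press's lever, 80 mm above the table (level with the knob point), at x = +90 mm, y = -50 mm from the seat in the seat's axes. The hinge post ends 53 mm above the table. The stop of the lever is a 12 mm steel pin on the plate at x = -90, y = -35 mm from the seat, 40 mm above the table.
- knob (a point): Middle of the lever's upright round black knob, 22 mm thick, from 46 to 106 mm above the table, on the free end of the steel lever, 200 mm from the hinge axis. The point is 80 mm above the table. Its x axis points to the hinge, its y axis the way the knob moves towards the stop. The lever bar below is 18 mm wide, its top 40 mm above the table.
- lever (a joint): Angle of the lever about its upright hinge axis, rad: 0 at rest (held away from the seat by its spring), 0.80 at its stop (parallel to the fence). Seen from above it turns clockwise to the stop. It takes about 1.5 N at the knob to start, 3 N at the stop, 6 N with the stamp on the jar; let go, it returns by itself in about a second.
- stamp: The stamp: rubber-faced block 44 mm wide and 20 mm high on the lever, 90 mm from the hinge, sprung (gives up to 11 mm). This point is the middle of its face, 24 mm above the table. With the lever at its stop it presses with about 5 N on a jar between it and the fence.
- tall_jar_1: Spice jar with a yellow lid, 45 mm across, 100 mm high, loose; origin at the centre of its underside. To be left alone.
- tall_jar_2: Spice jar with a white lid, 47 mm across, 98 mm high, loose; origin at the centre of its underside. To be left alone.
- short_jar: The same short jar as a whole; origin at the centre of its underside, z up.
Things that resemble listed ones, but are neither listed nor needed, are in the scene too. Leave any blue or purple look-alike of the short_jar alone.

How it is judged:
By the outcome, as a careful person would: the job done as asked, in the order asked, and still so for the second after the job is handed in, with the robot touching nothing.
It also fails if it takes over 58 s, if anything falls off the work surface, if the arm or the gripper's body presses on something with over 40 N, if the wrist force passes 120 N, or if a joint passes its speed limit or range.

## Working session

There is one attempt and no reset: what is moved stays moved. The work goes in short steps, Python scripts to look and compute and a tool call to move; the robot and the scene stay as the last step left them, time stands still between calls to the robot, and variables do not carry over. Pictures are saved under pics/ and viewed, at most 10 in all, crops included, and the job is handed in when it is done.

Besides the shell and the picture viewer there is one more tool, called after "Call:" as a command line: name --argument value ..., lists and objects as JSON in quotes. send_rows: Moves the arm, as the interface text tells. Its arguments: {"type":"object","properties":{"plan":{"type":"array"}},"required":["plan"]}

```bash
mkdir -p pics; ls
cat > h.py <<'E'
import numpy as np, cv2
from scipy.spatial.transform import Rotation as R
from station import r
def cloud(c):
    z=c["z_map"]; v,u=np.mgrid[0:480,0:640].astype(float)
    K=np.array([[c["fx"],0,c["cx"]],[0,c["fy"],c["cy"]],[0,0,1.]])
    p=cv2.undistortPoints(np.stack([u,v],-1).reshape(-1,1,2),K,np.array([c["k1"],0,0,0.])).reshape(480,640,2)
    P=np.dstack([p[...,0]*z,p[...,1]*z,z])
    W=P.reshape(-1,3)@R.from_quat(c["orientation"]).as_matrix().T+np.array(c["position"])
    W=W.reshape(480,640,3); W[z==0]=np.nan; return W
E
python3 - <<'E'
from h import *
for n in("top","side"):
    c=r.read_camera(n); cv2.imwrite(f"pics/{n}0.png",c["frame"][...,::-1]); np.save(n+"0.npy",cloud(c)); np.save(n+"f.npy",c["frame"])
    print(n,c["position"],c["orientation"],c["fx"],c["k1"])
print(r.state())
E
```

```text
pics
top [0.36680649 0.04998848 1.31119645] [ 0.710974   -0.70064633  0.04152959 -0.04342787] 572.9166585165401 -0.12530289578815854
side [0.44604171 0.69966866 0.65965959] [-0.05190565  0.91095484 -0.40818982  0.02912317] 486.8739991815725 -0.08363201077987388
{'clock': 0.1, 'q': array([-1.39160394,  0.43513273,  0.02496288,  1.57400531, -0.01160085,
        1.13400408, -0.0751056 ]), 'joint_vel': array([ 0.00040193, -0.00145654, -0.00173667, -0.00321821,  0.00096711,
        0.00224802, -0.00040008]), 'tau': array([ 2.43936673e-03, -6.69118094e+01,  9.87521075e-01, -3.15142322e+01,
       -6.06045267e-02,  3.75928392e-02,  9.45715306e-05]), 'eef_pos': array([0.17371529, 0.59989343, 0.22603642]), 'orientation': array([ 1.40462944e-01,  9.90085687e-01, -7.01251986e-04, -3.77170165e-05]), 'ft_force': array([0.31462659, 0.46771297, 0.1832987 ]), 'wrist_torque': array([-0.01536497,  0.01237413,  0.00138553]), 'grasp_force': 0.0, 'finger_gap': 0.09210054132837193}
```

View pics/top0.png

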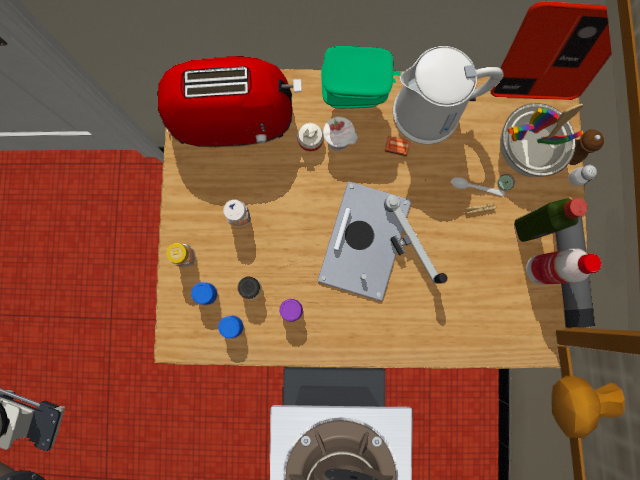

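View pics/side0.png

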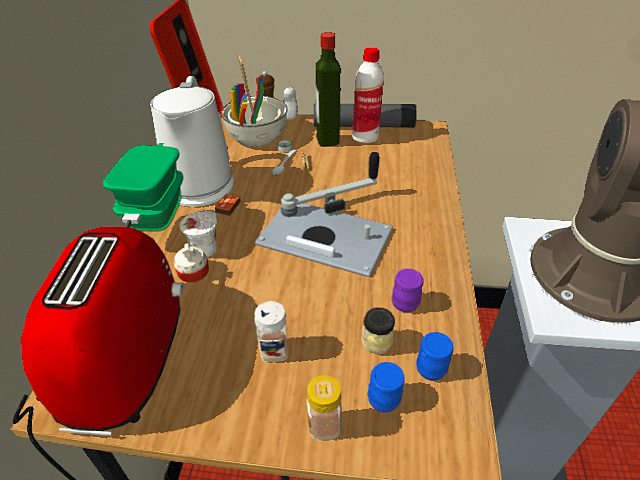

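The top view shows candidate short jars at these pixels: black lid (249,288), blue (204,293) and (231,327), purple (291,310). Only the one at (249,288), side (378,330), has a black lid over clear glass with yellow contents, so that one is meant. The tall jars are at (178,254) and (236,211), the seat is at (360,235), the hinge at (393,203), the knob at (440,278) and the stop pin at (363,278).

Run:
```python
from h import *
W=np.load("top0.npy"); f=np.load("topf.npy").astype(int); S=np.load("side0.npy"); fs=np.load("sidef.npy")
def disc(n,u,v,rad,zlo,zhi,W=W):
    s=W[v-rad:v+rad+1,u-rad:u+rad+1].reshape(-1,3); s=s[(s[:,2]>zlo)&(s[:,2]<zhi)]
    c,ra=cv2.minEnclosingCircle(s[:,:2].astype(np.float32)); print(n,len(s),"mean",s.mean(0).round(4),"circ",np.round(c,4),round(ra,4),"zmed",np.median(s[:,2]).round(4))
    return np.array(c)
jar=disc("jar",249,288,18,.055,.08)
disc("blueA",204,293,18,.05,.09);disc("blueB",231,327,18,.05,.09);disc("purple",291,310,18,.05,.09)
disc("yellow",178,254,18,.085,.12);disc("white",236,211,18,.085,.12)
knob=disc("knob",440,278,12,.095,.12)
hinge=disc("hingepost",393,203,12,.045,.07)
pin=disc("pin",363,278,10,.03,.05)
# seat: dark pixels at z~.01
m=(f.sum(2)<120)&(abs(W[...,2]-.010)<.006); m[:,:325]=0;m[:,395:]=0;m[:200]=0;m[270:]=0
n,l,st,ce=cv2.connectedComponentsWithStats(m.astype(np.uint8)); k=1+st[1:,4].argmax()
s=W[l==k]; c,ra=cv2.minEnclosingCircle(s[:,:2].astype(np.float32)); print("seat",len(s),s.mean(0).round(4),np.round(c,4),ra)
# fence
s=W[200:260,325:358].reshape(-1,3); s=s[(s[:,2]>.024)&(s[:,2]<.04)]; print("fence",cv2.minAreaRect(s[:,:2].astype(np.float32)),np.median(s[:,2]))
seat=np.array(c)
h=hinge-seat; k=knob-hinge
print("hinge dist",np.linalg.norm(h),"expect",np.hypot(.09,.05),"knob dist",np.linalg.norm(k),"pin dist",np.linalg.norm(pin-seat),np.hypot(.09,.035))
yaw=np.arctan2(h[1],h[0])-np.arctan2(-.05,.09); yaw2=np.arctan2(*(pin-seat)[::-1])-np.arctan2(-.035,-.09)
print("yaw",yaw,yaw2,"lever ang",np.arctan2(k[1],k[0]))
d=disc("jar side",378,318,20,.058,.075,S)
cv2.imwrite("pics/crop.png",cv2.resize(np.hstack([f[255:345,190:310].astype(np.uint8),fs[290:380,330:450]])[...,::-1],None,fx=3,fy=3,interpolation=2))
```

```text
jar 392 mean [0.4147 0.2082 0.0649] circ [0.4152 0.2089] 0.0246 zmed 0.065
blueA 393 mean [0.3997 0.3086 0.0646] circ [0.4    0.3091] 0.0247 zmed 0.065
blueB 364 mean [0.3286 0.2477 0.0648] circ [0.3284 0.2486] 0.0238 zmed 0.0649
purple 397 mean [0.3674 0.1154 0.0649] circ [0.3674 0.1162] 0.0246 zmed 0.0652
yellow 365 mean [0.484  0.3605 0.0984] circ [0.4847 0.3619] 0.0233 zmed 0.099
white 370 mean [0.5793 0.24   0.0961] circ [0.5797 0.2402] 0.0238 zmed 0.0964
knob 90 mean [ 0.4388 -0.206   0.1033] circ [ 0.4389 -0.2069] 0.0116 zmed 0.1042
hingepost 84 mean [ 0.6122 -0.1097  0.0502] circ [ 0.6046 -0.1129] 0.0237 zmed 0.0506
pin 24 mean [ 0.4446 -0.0441  0.0394] circ [ 0.4435 -0.0445] 0.0057 zmed 0.0398
seat 17 [ 0.5476 -0.0063  0.0089] [ 0.5483 -0.0072] 0.012926643714308739
fence ((0.55258709192276, 0.004137646406888962), (0.011921371333301067, 0.09859345108270645), 73.8578109741211) 0.029280823133182476
hinge dist 0.1196888206448663 expect 0.10295630140987 knob dist 0.1905424270770471 pin dist 0.11129882906940028 0.09656603957913983
yaw -0.5742463784884314 -0.029320748187461554 lever ang -2.625560307477283
jar side 676 mean [0.4171 0.2135 0.0659] circ [0.4174 0.2108] 0.0249 zmed 0.0663
```

View pics/crop.png

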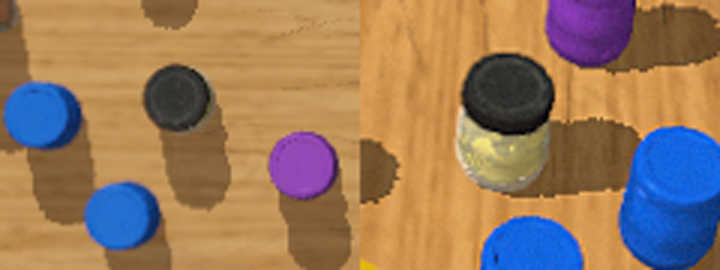

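The crop confirms it: black lid, clear glass, yellow contents, at (0.416, 0.209), lid top 0.065 m. The fence rectangle gives a press yaw of -16.1° and the seat at (0.541, -0.036). From these I predict the hinge at (0.6135, -0.109) and the pin at (0.4447, -0.045). Both match the measurements within about 1 mm, and the lever measures 199 mm and 0.79 rad to its stop.

Move above the jar: shift -34.1, -30.9 cm, turn +54°.

Call:
send_rows --plan '[[[-3.4,-3.1,0,5.4,1],[-7,-6.2,0,11,1],[-10.5,-9.3,0,16,1],[-14,-12.4,0,22,1],[-17.5,-15.5,0,27,1],[-21,-18.6,0,33,1],[-24.5,-21.7,1,38,0.8],[-28,-24.8,3,44,0.8],[-31,-28,5,49,0.8],[-33,-30,7,53,0.8],[-34.1,-30.9,8,54,0.8],[-34.1,-30.9,8,54,0.8]]]'

```text
clock: 1.6
eef_pos: [0.4154, 0.2084, 0.1463]
orientation: [0.575, 0.818, -0.001, -0.0]
ft_force: [-0.5, 1.0, 0.8]
finger_gap: 0.0737
grasp_force: 0.0
```

```bash
cat >> h.py <<'E'
def to(x,y,z,yaw=None):
    s=r.state(); M=R.from_quat(s["orientation"]); d=M.inv().apply(np.array([x,y,z])-s["eef_pos"])*100
    ty=M.apply([0,1,0]); a=np.degrees(np.arctan2(ty[1],ty[0]))
    print("t",round(s["clock"],2),"tcp",s["eef_pos"].round(4),"tooly",a.round(1),"tilt",M.apply([0,0,1]).round(3),"F",s["ft_force"].round(1),"gap",round(s["finger_gap"],4),"grip",round(s["grasp_force"],1),"q",s["q"].round(2))
    print("shift cm",d.round(2),"turn",None if yaw is None else ((a-yaw+180)%360-180).round(1))
E
python3 -c "
from h import *
to(.416,.2095,.018,20)"
```

```text
t 1.6 tcp [0.4154 0.2084 0.1463] tooly 19.8 tilt [-0.001 -0.001 -1.   ] F [-0.5  1.   0.8] gap 0.0737 grip 0.0 q [-0.88  0.28  0.36  2.07 -0.13  0.82 -0.09]
shift cm [ 0.09  0.11 12.83] turn -0.2
```

Descend, close, and lift a little.

Call:
send_rows --plan '[[[0.1,0.1,3,0,0.8],[0.1,0.1,6,0,0.8],[0.1,0.1,9,0,0.8],[0.1,0.1,11.5,0,0.8],[0.1,0.1,12.8,0,0.8],[0.1,0.1,12.8,0,0.8],[0.1,0.1,12.8,0,0.4],[0.1,0.1,12.8,0,0.4],[0.1,0.1,12.8,0,0.4],[0.1,0.1,12.8,0,0.4],[0.1,0.1,12.8,0,0.4]]]'

```text
clock: 2.98
eef_pos: [0.4163, 0.2103, 0.0193]
orientation: [0.575, 0.818, 0.001, 0.0]
ft_force: [-0.9, -0.8, 6.4]
finger_gap: 0.0482
grasp_force: 30.0
```

```bash
python3 -c "
from h import *
to(.541,-.036,.12,-16.1)"
```

```text
t 2.98 tcp [0.4163 0.2103 0.0193] tooly 19.8 tilt [ 0.001  0.001 -1.   ] F [-0.9 -0.8  6.4] gap 0.0482 grip 30.0 q [-0.79  0.49  0.27  2.18 -0.27  0.5   0.03]
shift cm [-27.39   3.37 -10.08] turn 35.9
```

Held: 48 mm gap, 30 N grip. Next, lift, carry to above the seat (3 mm toward the fence), and turn +36°.

Call:
send_rows --plan '[[[0,0,-3,0,0.4],[0,0,-6,0,0.4],[0,0,-9,0,0.4],[-2,0.3,-10,2,0.4],[-6,0.8,-10,7,0.4],[-10.5,1.4,-10,13,0.4],[-15,2,-10,19,0.4],[-19.5,2.6,-10,25,0.4],[-23.5,3.1,-10,31,0.4],[-26,3.4,-10,34,0.4],[-27.1,3.55,-10,36,0.4],[-27.1,3.55,-10,36,0.4]]]'

```text
clock: 4.47
eef_pos: [0.5411, -0.0337, 0.1183]
orientation: [0.8, 0.6, -0.0, -0.0]
ft_force: [-0.2, 0.2, -0.4]
finger_gap: 0.0483
grasp_force: 30.0
```

Run:
```python
from h import *
to(.5418,-.033,.0293,-16.1)
c=r.read_camera("side"); W=cloud(c); f=c["frame"].astype(int)
m=(abs(W[...,2]-.0100)<.006)&(f.sum(2)<130)&(abs(W[...,0]-.541)<.06)&(abs(W[...,1]+.036)<.06)
s=W[m]; print(len(s)); 
if len(s): print(cv2.minEnclosingCircle(s[:,:2].astype(np.float32)), s.mean(0))
cv2.imwrite("pics/s1.png",cv2.resize(c["frame"][120:300,220:460,::-1],None,fx=3,fy=3))
```

```text
t 4.47 tcp [ 0.5411 -0.0337  0.1183] tooly -16.2 tilt [-0.001 -0.    -1.   ] F [-0.2  0.2 -0.4] gap 0.0483 grip 30.0 q [-0.44  0.46  0.56  1.94 -0.32  0.83  0.  ]
shift cm [0.09 0.06 8.9 ] turn -0.1
268
((0.5423965454101562, -0.035810746252536774), 0.032374825328588486) [ 0.54101626 -0.03987721  0.01010917]
```

View pics/s1.png

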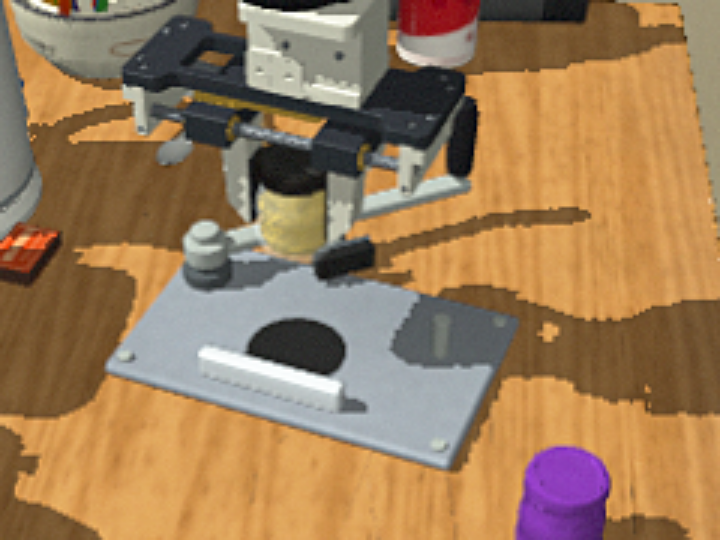

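The jar hangs upright between the fingers above the seat. The side camera puts the seat at (0.542, -0.036), which agrees with my estimate. Lower the jar.

Call:
send_rows --plan '[[[0.1,0,2.5,0,0.4],[0.1,0,5,0,0.4],[0.1,0,7,0,0.4],[0.1,0,8.2,0,0.4],[0.1,0,8.6,0,0.4],[0.1,0,8.8,0,0.4],[0.1,0,8.8,0,0.4],[0.1,0,8.8,0,0.4]]]'

```text
clock: 5.52
eef_pos: [0.5421, -0.0319, 0.0312]
orientation: [0.799, 0.601, 0.0, 0.0]
ft_force: [0.1, -0.3, -1.8]
finger_gap: 0.0481
grasp_force: 30.0
```

```bash
python3 -c "
from h import *
to(.5418,-.033,.0293,-16.1)"
```

```text
t 5.53 tcp [ 0.5421 -0.0319  0.0312] tooly -16.1 tilt [ 0.001  0.    -1.   ] F [ 0.1 -0.3 -1.8] gap 0.0481 grip 30.0 q [-0.37  0.58  0.47  2.   -0.42  0.65  0.09]
shift cm [-0.11  0.    0.19] turn -0.0
```

Call:
send_rows --plan '[[[-0.1,0,0.1,0,0.4],[-0.1,0,0.15,0,0.4],[-0.1,0,0.2,0,0.4],[-0.1,0,0.2,0,0.4]]]'

```text
clock: 6.02
eef_pos: [0.5415, -0.033, 0.0293]
orientation: [0.8, 0.601, 0.0, -0.0]
ft_force: [-3.0, 1.0, 8.6]
finger_gap: 0.0485
grasp_force: 30.0
```

In contact with the seat. Release and rise.

Call:
send_rows --plan '[[[0,0,0,0,0.6],[0,0,0,0,0.75],[0,0,0,0,0.8],[0,0,0,0,0.8],[0,0,-2,0,0.8],[0,0,-5,0,0.8],[0,0,-9,0,0.8],[0,0,-13,0,0.8],[0,0,-15,0,0.8],[0,0,-15,0,0.8]]]'

```text
clock: 7.28
eef_pos: [0.5424, -0.0328, 0.18]
orientation: [0.799, 0.601, 0.001, 0.001]
ft_force: [0.8, 0.4, 0.4]
finger_gap: 0.0734
grasp_force: 0.0
```

Run:
```python
from h import *
to(.439,-.2063,.18,-60.9)
c=r.read_camera("side"); W=cloud(c)
m=(abs(W[...,2]-.076)<.006)&(abs(W[...,0]-.541)<.06)&(abs(W[...,1]+.036)<.06)
s=W[m]; print("jar",cv2.minEnclosingCircle(s[:,:2].astype(np.float32)), s.mean(0))
m=(W[...,2]>.06)&(W[...,2]<.11)&(abs(W[...,0]-.439)<.04)&(abs(W[...,1]+.206)<.04); s=W[m]; print("knob",len(s),s.mean(0),s.min(0),s.max(0))
cv2.imwrite("pics/s2.png",cv2.resize(c["frame"][120:300,220:460,::-1],None,fx=3,fy=3))
```

```text
t 7.28 tcp [ 0.5424 -0.0328  0.18  ] tooly -16.1 tilt [ 0.003  0.001 -1.   ] F [0.8 0.4 0.4] gap 0.0734 grip 0.0 q [-0.49  0.38  0.61  1.87 -0.26  0.96 -0.05]
shift cm [-19.54  -5.11  -0.04] turn 44.8
jar ((0.5387048721313477, -0.030922720208764076), 0.024832654744386673) [ 0.53953487 -0.02891035  0.07530213]
knob 212 [ 0.44166826 -0.19974801  0.08675861] [ 0.43079215 -0.2160596   0.06047281] [ 0.45261075 -0.19338183  0.10895615]
```

View pics/s2.png

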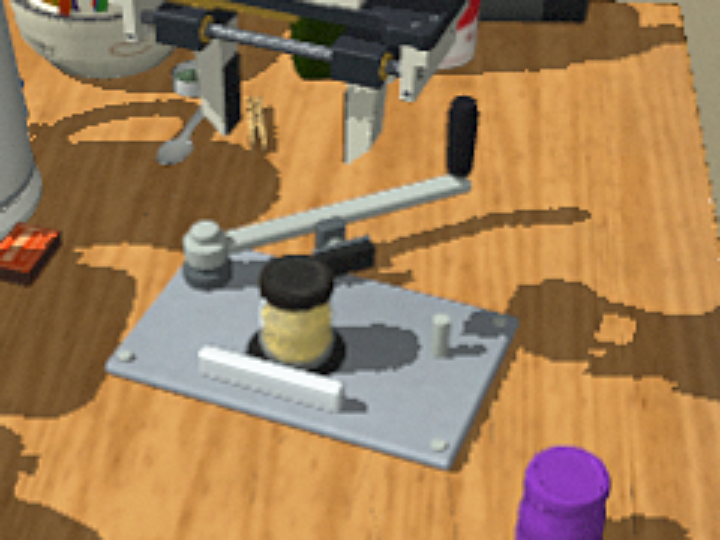

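The jar stands upright on the seat, 4 mm fenceward of its middle. The knob is upright at crop (462,135). Move above the knob and turn +45° to straddle it.

Call:
send_rows --plan '[[[-2,-0.5,0,5,0.6],[-5,-1.3,0,12,0.6],[-9,-2.3,0,20,0.6],[-13,-3.3,0,29,0.6],[-16.5,-4.3,0,37,0.6],[-18.7,-4.8,0,43,0.6],[-19.5,-5.0,0,45,0.6],[-19.5,-5.0,0,45,0.6]]]'

```text
clock: 8.32
eef_pos: [0.4389, -0.206, 0.1781]
orientation: [0.968, 0.25, -0.001, -0.0]
ft_force: [-0.1, 0.9, 0.3]
finger_gap: 0.0551
grasp_force: 0.0
```

```bash
python3 -c "
from h import *
to(.440,-.2058,.062,-60.9)"
```

```text
t 8.32 tcp [ 0.4389 -0.206   0.1781] tooly -61.1 tilt [-0.001  0.    -1.   ] F [-0.1  0.9  0.3] gap 0.0551 grip 0.0 q [-0.34  0.33  0.86  2.02 -0.31  0.93 -0.38]
shift cm [ 0.11  0.04 11.61] turn -0.2
```

Call:
send_rows --plan '[[[0.1,0,3,0,0.6],[0.1,0,6,0,0.6],[0.1,0,9,0,0.6],[0.1,0,11,0,0.6],[0.1,0,11.6,0,0.6],[0.1,0,11.6,0,0.45],[0.1,0,11.6,0,0.35],[0.1,0,11.6,0,0.35],[0.1,0,11.6,0,0.35]]]'

```text
clock: 9.45
eef_pos: [0.4403, -0.2058, 0.0631]
orientation: [0.968, 0.249, 0.0, 0.0]
ft_force: [0.3, -0.2, 0.2]
finger_gap: 0.0321
grasp_force: 0.0
```

Run:
```python
from h import *
to(.440,-.2058,.062,-60.9)
s=r.state(); M=R.from_quat(s["orientation"]); H=np.array([.613,-.1095]); 
for a in np.arange(0,.93,.0775):
    th=np.radians(209.1)-a; p=H+.2*np.array([np.cos(th),np.sin(th)])
    print(round(a,3),(M.inv().apply(np.r_[p,.062]-s["eef_pos"])*100).round(2),np.degrees(a).round(1))
```

```text
t 9.45 tcp [ 0.4403 -0.2058  0.0631] tooly -61.1 tilt [ 0.001 -0.    -1.   ] F [ 0.3 -0.2  0.2] gap 0.0321 grip 0.0 q [-0.19  0.51  0.7   2.13 -0.52  0.68 -0.2 ]
shift cm [-0.03 -0.02  0.11] turn -0.2
0.0 [-0.23 -0.02  0.11] 0.0
0.078 [-0.18 -1.56  0.11] 4.4
0.155 [-0.   -3.1   0.11] 8.9
0.232 [ 0.29 -4.63  0.11] 13.3
0.31 [ 0.7  -6.12  0.11] 17.8
0.388 [ 1.22 -7.58  0.11] 22.2
0.465 [ 1.86 -8.99  0.11] 26.6
0.542 [  2.6  -10.35   0.11] 31.1
0.62 [  3.44 -11.65   0.11] 35.5
0.698 [  4.39 -12.88   0.11] 40.0
0.775 [  5.42 -14.03   0.11] 44.4
0.852 [  6.55 -15.1    0.11] 48.8
```

Call:
send_rows --plan '[[[-0.1,-0.8,0.1,2.2,0.35],[-0.1,-1.6,0.1,4.4,0.35],[0,-3.1,0.1,8.9,0.35],[0.3,-4.6,0.1,13.3,0.35],[0.7,-6.1,0.1,17.8,0.35],[1.2,-7.6,0.1,22.2,0.35],[1.9,-9,0.1,26.6,0.35],[2.6,-10.3,0.1,31,0.35],[3.0,-11,0.1,33,0.35],[3.4,-11.6,0.1,35.5,0.35],[3.4,-11.6,0.1,35.5,0.35]]]'

```text
clock: 10.82
eef_pos: [0.4137, -0.0876, 0.0617]
orientation: [0.998, -0.058, 0.0, 0.0]
ft_force: [0.2, -2.7, 0.9]
finger_gap: 0.0323
grasp_force: 1.3
```

Run:
```python
from h import *
to(.421,-.054,.062,-106.1)
s=r.state(); M=R.from_quat(s["orientation"]); H=np.array([.613,-.1095]); 
for a in np.arange(.62,.93,.03):
    th=np.radians(209.1)-a; p=H+.2*np.array([np.cos(th),np.sin(th)])
    print(round(a,3),(M.inv().apply(np.r_[p,.062]-s["eef_pos"])*100).round(2),np.degrees(a-.62).round(1))
c=r.read_camera("side"); cv2.imwrite("pics/s3.png",cv2.resize(c["frame"][120:300,220:460,::-1],None,fx=3,fy=3))
```

```text
t 10.82 tcp [ 0.4137 -0.0876  0.0617] tooly -96.7 tilt [ 0.    -0.001 -1.   ] F [ 0.2 -2.7  0.9] gap 0.0323 grip 1.3 q [-0.6   0.49  0.93  2.28 -0.66  0.66 -0.87]
shift cm [ 0.34 -3.42 -0.03] turn 9.4
0.62 [ 0.05 -0.05 -0.03] 0.0
0.65 [ 0.06 -0.65 -0.03] 1.7
0.68 [ 0.08 -1.25 -0.03] 3.4
0.71 [ 0.12 -1.85 -0.03] 5.2
0.74 [ 0.18 -2.44 -0.03] 6.9
0.77 [ 0.26 -3.04 -0.03] 8.6
0.8 [ 0.36 -3.63 -0.03] 10.3
0.83 [ 0.47 -4.22 -0.03] 12.0
0.86 [ 0.6  -4.81 -0.03] 13.8
0.89 [ 0.75 -5.39 -0.03] 15.5
0.92 [ 0.92 -5.96 -0.03] 17.2
```

View pics/s3.png

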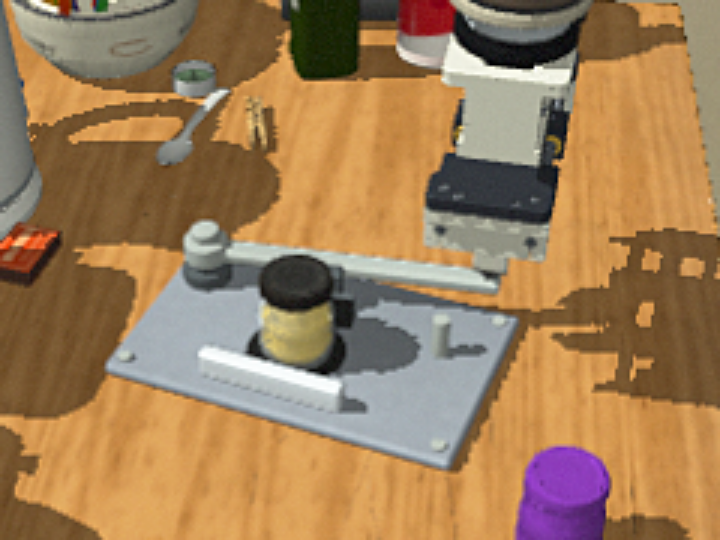

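The lever is following, and the stamp is nearing the jar, which is upright. Push slowly toward the stop.

Call:
send_rows --plan '[[[0,-0.6,0,1.7,0.35],[0.1,-1.2,0,3.4,0.35],[0.1,-1.8,0,5.2,0.35],[0.2,-2.4,0,6.9,0.35],[0.2,-2.7,0,7.7,0.35],[0.3,-3.0,0,8.6,0.35],[0.3,-3.3,0,9.4,0.35],[0.35,-3.6,0,10.3,0.35],[0.35,-3.6,0,10.3,0.35]]]'

```text
clock: 12.0
eef_pos: [0.4211, -0.0525, 0.0616]
orientation: [0.989, -0.148, -0.0, 0.0]
ft_force: [-2.7, -3.6, 0.1]
finger_gap: 0.0326
grasp_force: 2.7
```

Call:
send_rows --plan '[[[0,-0.2,0,0.5,0.35],[0,-0.4,0,1,0.35],[0,-0.4,0,1,0.35]]]'

```text
clock: 12.38
eef_pos: [0.4222, -0.0488, 0.0616]
orientation: [0.988, -0.156, -0.0, 0.0]
ft_force: [-3.0, -4.4, 0.5]
finger_gap: 0.0324
grasp_force: 2.9
```

Call:
send_rows --plan '[[[0,-0.2,0,0.5,0.35],[0,-0.3,0,0.5,0.35],[0,-0.3,0,0.5,0.35]]]'

```text
clock: 12.75
eef_pos: [0.4227, -0.0475, 0.0616]
orientation: [0.987, -0.161, -0.0, 0.001]
ft_force: [-6.0, -11.2, -1.4]
finger_gap: 0.0321
grasp_force: 6.1
```

The force rose to about 12.7 N exactly where the stop should be. Hold 1 s and look.

Call:
send_rows --plan '[[[0,-0.1,0,0,0.35],[0,-0.1,0,0,0.35],[0,-0.1,0,0,0.35],[0,-0.1,0,0,0.35],[0,-0.1,0,0,0.35],[0,-0.1,0,0,0.35],[0,-0.1,0,0,0.35],[0,-0.1,0,0,0.35]]]'

```text
clock: 13.75
eef_pos: [0.4228, -0.0472, 0.0616]
orientation: [0.987, -0.162, -0.0, 0.002]
ft_force: [-5.0, -13.8, -0.9]
finger_gap: 0.0321
grasp_force: 7.3
```

Run:
```python
from h import *
c=r.read_camera("side"); cv2.imwrite("pics/s4.png",cv2.resize(c["frame"][120:300,220:460,::-1],None,fx=3,fy=3))
W=cloud(c); m=(abs(W[...,2]-.076)<.006)&(abs(W[...,0]-.541)<.06)&(abs(W[...,1]+.03)<.06)
s=W[m]; print("jar",cv2.minEnclosingCircle(s[:,:2].astype(np.float32)), s.mean(0))
to(.421,-.054,.062,-106.1)
s=r.state(); M=R.from_quat(s["orientation"]); H=np.array([.613,-.1095]); 
for a in np.arange(.84,-.11,-.0775):
    th=np.radians(209.1)-a; p=H+.2*np.array([np.cos(th),np.sin(th)])
    print(round(a,3),(M.inv().apply(np.r_[p,.062]-s["eef_pos"])*100).round(2),np.degrees(a-.83).round(1))
```

```text
jar ((0.5441699028015137, -0.02110421471297741), 0.02467920072376728) [ 0.54452201 -0.01909102  0.07534245]
t 13.8 tcp [ 0.4228 -0.0472  0.0616] tooly -108.6 tilt [-0.001 -0.003 -1.   ] F [ -5.8 -14.   -0.6] gap 0.0324 grip 7.3 q [-0.74  0.53  1.    2.28 -0.72  0.69 -1.11]
shift cm [ 0.05  0.7  -0.04] turn -2.5
0.84 [ 0.02 -0.31 -0.04] 0.6
0.762 [ 0.07  1.24 -0.04] -3.9
0.685 [ 0.23  2.78 -0.03] -8.3
0.607 [ 0.52  4.3  -0.03] -12.7
0.53 [ 0.93  5.8  -0.02] -17.2
0.452 [ 1.44  7.26 -0.02] -21.6
0.375 [ 2.07  8.67 -0.01] -26.1
0.297 [ 2.810e+00  1.004e+01 -1.000e-02] -30.5
0.22 [ 3.65 11.34 -0.  ] -35.0
0.142 [ 4.59 12.57  0.  ] -39.4
0.065 [ 5.63 13.72  0.  ] -43.8
-0.013 [6.74e+00 1.48e+01 1.00e-02] -48.3
-0.09 [7.940e+00 1.578e+01 1.000e-02] -52.7
```

View pics/s4.png

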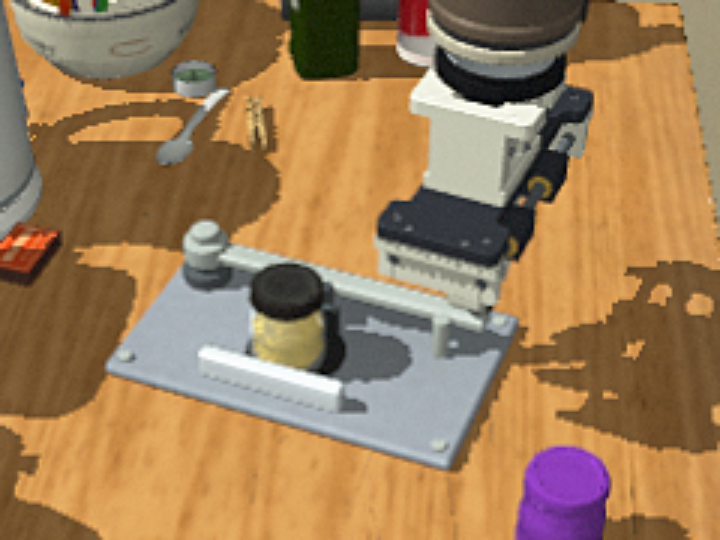

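The stamp has pushed the jar against the fence, still upright. The lever bar is at the pin (440,335). Now bring the lever back along the arc at a controlled speed.

Call:
send_rows --plan '[[[0,0.5,0,-1,0.35],[0.1,1.2,0,-4,0.35],[0.2,2.8,0,-8,0.35],[0.5,4.3,0,-13,0.35],[0.9,5.8,0,-17,0.35],[1.4,7.3,0,-22,0.35],[2.1,8.7,0,-26,0.35],[2.8,10.0,0,-30,0.35],[3.7,11.3,0,-35,0.35],[4.6,12.6,0,-39,0.35],[5.6,13.7,0,-44,0.35],[6.5,14.6,0,-47,0.35]]]'

```text
clock: 15.3
eef_pos: [0.4404, -0.2043, 0.0619]
orientation: [0.969, 0.248, 0.001, 0.0]
ft_force: [-0.3, -0.2, 0.1]
finger_gap: 0.0323
grasp_force: 0.0
```

Call:
send_rows --plan '[[[0,0,0,0,0.5],[0,0,0,0,0.6],[0,0,0,0,0.6],[0,0,0,0,0.6],[0,0,0,0,0.6],[0,0,0,0,0.6],[0,0,0,0,0.6],[0,0,0,0,0.6]]]'

```text
clock: 16.3
eef_pos: [0.4393, -0.2038, 0.0617]
orientation: [0.969, 0.247, 0.0, -0.0]
ft_force: [0.1, 0.4, 0.4]
finger_gap: 0.0553
grasp_force: 0.0
```

```bash
python3 -c "
from h import *
to(.440,-.2058,.062,-60.9)"
```

```text
t 16.3 tcp [ 0.4393 -0.2038  0.0617] tooly -61.5 tilt [ 0.  0. -1.] F [0.1 0.4 0.4] gap 0.0553 grip 0.0 q [-0.19  0.51  0.7   2.13 -0.52  0.68 -0.21]
shift cm [-0.04  0.2  -0.03] turn -0.6
```

Rise clear of the knob and check the result.

Call:
send_rows --plan '[[[0,0.2,-2,0,0.6],[0,0.2,-5,0,0.6],[0,0.2,-9,0,0.6],[0,0.2,-13,0,0.6],[0,0.2,-16,0,0.6],[0,0.2,-18,0,0.6],[0,0.2,-18,0,0.6],[0,0.2,-18,0,0.6],[0,0.2,-18,0,0.6]]]'

```text
clock: 17.42
eef_pos: [0.4398, -0.2054, 0.2409]
orientation: [0.969, 0.247, -0.001, -0.0]
ft_force: [0.6, 0.0, -0.2]
finger_gap: 0.0552
grasp_force: 0.0
```

Run:
```python
from h import *
c=r.read_camera("side"); cv2.imwrite("pics/s5.png",c["frame"][...,::-1])
W=cloud(c); m=(abs(W[...,2]-.076)<.006)&(abs(W[...,0]-.541)<.06)&(abs(W[...,1]+.03)<.06)
s=W[m]; print("jar",cv2.minEnclosingCircle(s[:,:2].astype(np.float32)), s.mean(0))
m=(W[...,2]>.06)&(W[...,2]<.11)&(abs(W[...,0]-.439)<.04)&(abs(W[...,1]+.206)<.04); s=W[m]; print("knob",len(s),s.mean(0),s.min(0),s.max(0))
to(.44,-.2,.24)
```

```text
jar ((0.5436388850212097, -0.021239057183265686), 0.025112194940447807) [ 0.54288601 -0.01860322  0.07533746]
knob 214 [ 0.44167724 -0.19975558  0.08648167] [ 0.4307767  -0.21274031  0.06029607] [ 0.45262561 -0.1924911   0.1079428 ]
t 17.48 tcp [ 0.4398 -0.2055  0.2409] tooly -61.5 tilt [-0.001  0.    -1.   ] F [-0.4 -0.4 -0.2] gap 0.055 grip 0.0 q [-0.42  0.25  0.93  1.93 -0.22  1.07 -0.47]
shift cm [ 0.28 -0.47  0.09] turn None
```

View pics/s5.png

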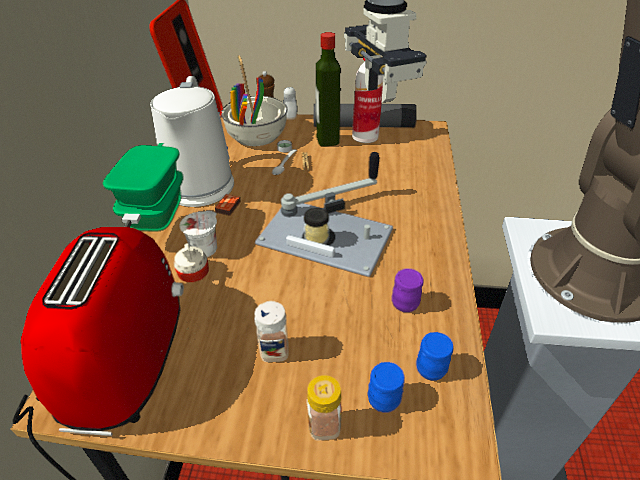

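The jar stands upright on the press against the fence at (316,225). The knob is back at its rest position, the same as before the push, and the other jars have not moved.

```bash
python3 -c "
from h import *
print(r.job_done())"
```

```text
the job is handed in; nothing more can be done
None
```

The job is handed in: the short jar stands upright on the press against the fence, the lever was held at its stop for about 1 s and is back at rest, and the two tall jars were not touched.

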